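# Slide the crumb pan back into the breadcrumb grater

## Robot

A 6-joint arm with a two-finger parallel gripper is mounted at the origin on the work surface. World frame = base frame: x ahead of the robot, y to its left, z up, the work surface at z = 0. Lengths are in m, angles in rad, forces in N, time in s.
With the tool pointing down it reaches from about 0.325 to 0.925 m from the base axis. Payload 3.1 kg.
Tool frame: the origin (TCP) lies at the very end of the fingers, on their centre line; the grasp point (between the pads) lies 19 mm behind it; z points along the fingers, y is the direction in which the jaws open and shut (so a half turn about z gives the same grasp; the last joint's range is limited). The gripper opens to 85 mm and grips with 20 to 120 N. Pads are 22 mm wide; open, the fingers measure 114 mm over their backs; the gripper's body (76 mm by 85 mm) begins 54 mm behind the grasp point. The pads swing forward as they close: fully open they stand 13 mm farther back than shut.
Start: joints at [1.007, 0.217, 1.613, -0, 1.311, -0.112], TCP at [0.273, 0.562, 0.231] pointing down, gripper open.
Joint ranges: [-2.75, 2.75], [-0.78, 2.1], [0.31, 2.55], [-1.13, 4.27], [0.13, 2.63], [-2.58, 2.58]. Speed limits (rad/s): [2.79, 2.79, 3.14, 3.14, 3.14, 3.14].

## Interface

Orientations are given as a unit quaternion [w, x, y, z].
In Python, from cell import status, viewer, workorder gives the robot as it stands.
- The arm moves only by the tool servo_tool, never from a script. Its argument "increments" is a list of rows, each an object with "slide": the shift along the tool's x, y, z in units of 0.05 m (1.0 is 0.05 m), a list of three; "angular": the turn, a rotation vector about the tool's x, y, z in units of pi/2 rad (1.0 is pi/2 rad), a list of three; "jaw": the opening, from 0 (shut) to 1 (fully open). In form: [{"slide": [x, y, z], "angular": [wx, wy, wz], "jaw": jaw}, ...]. A call has exactly 8 rows; each row shifts and turns the commanded pose from where the row before left it, along the tool's axes as they then stand; what a row does not reach is not made up. A row lasts 1/8 s, in which the tool goes at most 62.5 mm and 10.7 degrees, less where a joint would pass 70% of its speed; a pose out of reach is approached as far as the arm can. A call with a number of a shift or a turn outside -1 to 1 is refused whole. A call with a gripper value outside its range is refused whole. The fingers move at their own pace and stop on an object; "squeeze" is the grip in N (left out, the last holds). Time passes only in rows, so rows that do not move let the fingers close, or fill a call up. It gives the time, the measured TCP pose, the force and the opening at its end, in the units of the state.
- status.get_state(): the state, without advancing time (a new reading comes with each control period).
- viewer.snapshot(name): name is "scene" or "side" or "wrist"; returns (picture, depth): 480x640x3 uint8, blue, green, red; 480x640 float32, m along the optical axis (not along the pixel's ray), 0 where there is no reading.
- viewer.camera_params(name): a dict with "fov_y" (degrees; the focal length in pixels is half the picture's height over the tangent of half this angle, whatever the lens; pixels are square), "cx", "cy" (the principal point, pixels), "R" (3x3) and "t" (3): a world point X has camera coordinates R X + t. Camera axes: x right, y down, z forward; pixel columns grow to the right and rows downward; lengths in m; the calibration is good to about 2 mm. A picture is of the moment at which its call begins: read the wrist's pose just before it. camera_params takes no time and is no camera call; for the wrist camera it gives the pose at the moment of the call.
- workorder.job_done(): hands the job in, once; it reports no verdict.
The state is a dict: "time_s": time; "qpos": joint angles; "joint_velocities": joint speeds; "tau": joint torques, N m; "ee_pos": TCP position; "tcp_rot": TCP orientation; "force": force on the tool from outside, world axes, zero at the start; "ft_torque": the same for the moment, N m; "opening": finger opening in m.
Only numpy, scipy, OpenCV 4.12 (cv2) and the standard library are available. Lean on these libraries where they do the work, as an engineer would, in place of code of your own. Each camera call takes 0.05 s, during which the arm holds its last target. There are 200 camera calls.

## Task

Push the grater's steel crumb pan along the bench, through the gap between the scale and the loaf tin and on into the bay under the breadcrumb grater, tongue first. Keep it flat on the bench, let neither it nor the arm touch the scale or the loaf tin, and leave the pretzel, roll and scraper where they lie. Press it gently home by feel until the roller catch snaps and holds it with the safety switch pressed in, then let go of it.

Things in the scene. Friction and masses are not known exactly. Their poses are not given: they have to be found in the camera images.
- pan: Steel crumb pan, a closed flat-topped block to the touch, too wide to grip: 130 mm long (x), 112 wide (y), 60 high, upright corners of 14 mm radius, dotted sieve plate flush with the rim. 0.3 to 0.6 kg; 1 to 6 N slide it. Origin: centre of its underside; +x points to its back end, which goes in first. Thin sheet metal: never more than 25 N on it, which a knock at 0.15 m/s exceeds: touch it slowly.
- pan_tongue (a point): Middle of the head of the dark spear-shaped tongue on the middle of the pan's back end, 83 mm ahead (+x) of the pan's origin, 30 mm above the bench. The tongue is 20 mm high and stands out 26 mm from the pan; its head is 16 mm wide. The roller catch in the bay snaps behind it.
- grater: Breadcrumb grater, fixed, white housing on steel feet, motor, drum and hopper on top, about 340 x 200 x 390 mm. Origin: on the bench under it; the pan goes in along its +x, at y = 0, its front (-x) is open. Bay 119 mm wide between two feet 85 mm high that begin at x = -85 mm. The housing overhangs from x = -50 mm, 85 mm above the bench, so that most of the seated pan stays in the open.
- bay_mouth (a point): Middle between the tips of the flared lead-in cheeks of the bay (34 mm high, about 130 mm apart at the tips), 30 mm above the bench, 111 mm in front of the grater's origin; same axes as the grater.
- bay_home (a point): Nominal place of the seated pan's centre: 75 mm in front of the grater's origin, 30 mm above the bench; grater's axes. The true place along x is unknown by up to 14 mm either way, as the bracket with stop, switch and catch sits in long slots. There the roller catch takes 4 to 7 N over sliding, snaps and draws the pan in; within 5 mm follows a rubber stop, which gives 1 mm per 6 N.
- switch (a joint): Safety switch pin at the back of the bay, on the same bracket as the catch, pressed in by the pan's back: 0 = out, grows as it goes in (m). It reads about 0.007 to 0.009 with the pan seated and held by the catch, less than 0.004 with the pan short of the catch. Pressing it takes under 2 N.
- scale: Small bench scale, fixed: white base 140 mm (x) by 105 mm (y), steel plate on top, 53 mm high in all. Origin: centre of its underside. It stands at one side of the gap, nearer to the robot or farther away.
- loaf_tin: Dark loaf tin with a baked loaf in it, fixed: 140 mm (x) by 105 mm (y), 75 mm high in all. Origin: centre of its underside. It stands at the other side of the gap; scale and tin lie roughly in line along the world x with about 160 mm between them.
- pretzel: Brown baked pretzel lying on the bench, about 130 x 110 x 22 mm, loose. Origin: middle of its underside.
- roll: Bread roll, 80 mm across and 49 mm high, loose. Origin: centre of its underside.
- scraper: Dough scraper lying flat, wooden handle and steel blade, about 100 x 115 x 22 mm, loose. Origin: middle of its underside.
Not all that is in view belongs to the job. What is shaped like the loaf_tin but yellow is not meant.

How it is judged:
By the outcome, as a careful person would: the job done as asked, in the order asked, and still so for the second after the job is handed in, with the robot touching nothing.
It also fails if it takes over 72 s, if anything falls off the work surface, if the arm or the gripper's body presses on something with over 40 N, if the wrist force passes 120 N, or if a joint passes its speed limit or range.

## Working session

There is one attempt and no reset: what is moved stays moved. The work goes in short steps, Python scripts to look and compute and a tool call to move; the robot and the scene stay as the last step left them, time stands still between calls to the robot, and variables do not carry over. Pictures are saved under pics/ and viewed, about 8 in all and at most 12, crops included, and the job is handed in when it is done.

Besides the shell and the picture viewer there is one more tool, called as a command line: name --argument value ..., lists and objects as JSON in quotes. servo_tool: Moves the arm, as the interface text tells. Its arguments: {"type":"object","properties":{"increments":{"type":"array","items":{"type":"object","properties":{"slide":{"type":"array","items":{"type":"number","minimum":-1,"maximum":1}},"angular":{"type":"array","items":{"type":"number","minimum":-1,"maximum":1}},"jaw":{"type":"number"}}}},"squeeze":{"type":"number"}},"required":["increments"]}

```bash
mkdir -p pics; ls
cat > h.py <<'E'
import numpy as np, cv2
from cell import status, viewer, workorder
def shot(n,f):
    p=viewer.camera_params(n); im,d=viewer.snapshot(n); cv2.imwrite(f'pics/{f}.png',im); np.savez(f'pics/{f}.npz',im=im,d=d,**{k:np.array(v) for k,v in p.items()}); return im,d,p
def cloud(d,p):
    f=240/np.tan(np.radians(p['fov_y'])/2); v,u=np.mgrid[:480,:640]
    C=np.stack([(u-p['cx'])/f*d,(v-p['cy'])/f*d,d],-1)
    return (C-np.array(p['t']))@np.array(p['R'])
E
python3 - <<'E'
from h import *
a,d1,p1=shot('scene','scene'); b,d2,p2=shot('side','side')
print(p1,p2)
print(status.get_state())
E
```

```text
pics
{'fov_y': 46.159741259488115, 'cx': 318.37095255928017, 'cy': 241.15480988492973, 'R': array([[-0.88063381,  0.473787  , -0.00315683],
       [ 0.34078235,  0.62875934, -0.69894856],
       [-0.32916785, -0.61659353, -0.71516498]]), 't': array([ 0.44213075, -0.178523  ,  1.62441418])} {'fov_y': 49.75854773590497, 'cx': 325.86160017487896, 'cy': 240.6453360470777, 'R': array([[-0.87385214, -0.48583593, -0.0185982 ],
       [-0.2215124 ,  0.43189371, -0.87429977],
       [ 0.43279868, -0.75988899, -0.48502992]]), 't': array([0.5065237 , 0.14964331, 1.07066019])}
{'time_s': 0.1, 'qpos': array([ 1.00681197e+00,  2.17708137e-01,  1.61480483e+00,  2.45155770e-05,
        1.31131217e+00, -1.12202155e-01]), 'joint_velocities': array([ 0.00093895, -0.00182237, -0.00197236, -0.00039093, -0.00120585,
       -0.00037287]), 'tau': array([-1.78731818e-03, -3.98075831e+01, -3.04970276e+01, -2.33810215e-04,
        4.20842698e-03,  1.98731834e-05]), 'ee_pos': array([0.27242669, 0.56166752, 0.23006434]), 'tcp_rot': array([-3.81418266e-04,  2.23977850e-01,  9.74593596e-01, -1.04912111e-03]), 'force': array([-0.26781283, -0.6088149 ,  0.28321675]), 'ft_torque': array([-0.00248526, -0.002442  , -0.00408569]), 'opening': 0.08533929701789417}
```

View pics/scene.png

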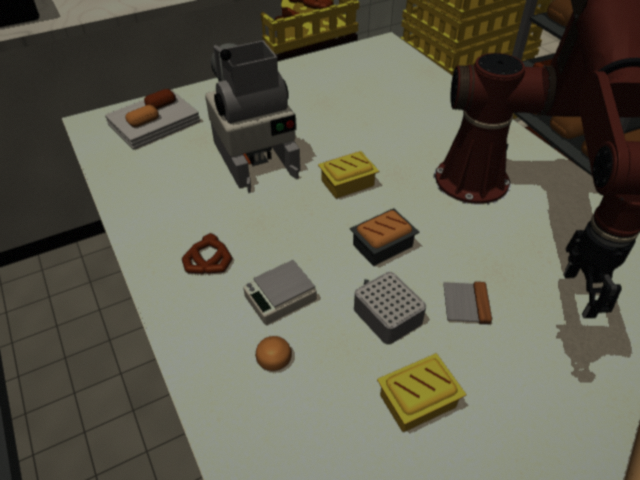

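View pics/side.png

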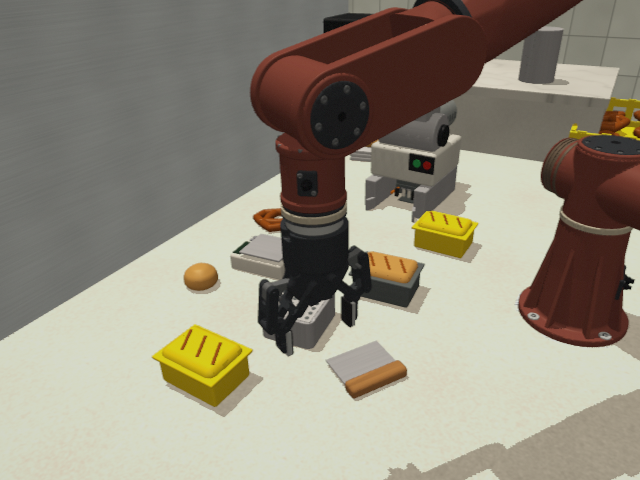

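The scene view shows the pan at (390,305) with its tongue at (367,283). The scale is at (281,290), the tin at (384,235) and the grater at (253,140). I'll make a top-down map from the depth.

Run:
```python
from h import *
out=np.zeros((600,560,3),np.uint8); zb=np.full((600,560),-1.)
def load(n):
    z=np.load(f'pics/{n}.npz'); return z['im'],cloud(z['d'],z),z['d']
im,P,d=load('scene')
# map: x 0.2..0.9 -> col ; y .6..-.6 -> row ; 2mm... 
for (n) in ['scene']:
    im,P,d=load(n)
    m=(d>0)&(P[...,2]<0.42)&(P[...,2]>-.02)
    q=P[m]; c=im[m]; o=np.argsort(q[:,2]); q=q[o]; c=c[o]
    u=((q[:,0]-.1)/.0018).astype(int); v=((.55-q[:,1])/.0018).astype(int)
    k=(u>=1)&(u<559)&(v>=1)&(v<599)
    for du in (0,1):
        for dv in (0,1): out[v[k]-dv,u[k]-du]=c[k]
cv2.imwrite('pics/top.png',out)
def rect(name,box,zlo,zhi):
    r0,r1,c0,c1=box; Q=P[r0:r1,c0:c1].reshape(-1,3); dd=d[r0:r1,c0:c1].ravel()
    Q=Q[(dd>0)&(Q[:,2]>zlo)&(Q[:,2]<zhi)]
    print(name,len(Q),cv2.minAreaRect(Q[:,:2].astype(np.float32)),'med z',np.median(Q[:,2]), 'x',np.percentile(Q[:,0],[1,99]),'y',np.percentile(Q[:,1],[1,99]))
rect('pan',(268,345,350,430),.054,.07)
rect('tong',(276,292,355,373),.02,.045)
rect('scale',(255,325,240,322),.045,.06)
rect('tin',(205,265,348,422),.058,.09)
rect('bench',(330,400,300,340),-.05,.05)
```

```text
pan 2386 ((0.4789346754550934, 0.29249700903892517), (0.11603787541389465, 0.13332059979438782), 6.120856285095215) med z 0.059293917698528695 x [0.42334211 0.53740073] y [0.22772486 0.3585502 ]
tong 20 ((0.4882258474826813, 0.20800688862800598), (0.014326528646051884, 0.00940800178796053), 57.538551330566406) med z 0.038061275450794935 x [0.48332085 0.49586333] y [0.19997498 0.21314256]
scale 1599 ((0.6707609295845032, 0.1304832398891449), (0.12697727978229523, 0.10334477573633194), 4.2911176681518555) med z 0.051305397402088546 x [0.60875988 0.71694801] y [0.08136801 0.18082182]
tin 1472 ((0.3733387589454651, 0.10395734012126923), (0.1410987675189972, 0.10721816122531891), 4.959997177124023) med z 0.07047009437899171 x [0.30603493 0.43963634] y [0.05240486 0.15570429]
bench 2787 ((0.6740238070487976, 0.3289293050765991), (0.17644895613193512, 0.08742262423038483), 63.02166748046875) med z -0.0015497712949322767 x [0.60734634 0.74220235] y [0.24264249 0.41266711]
```

View pics/top.png

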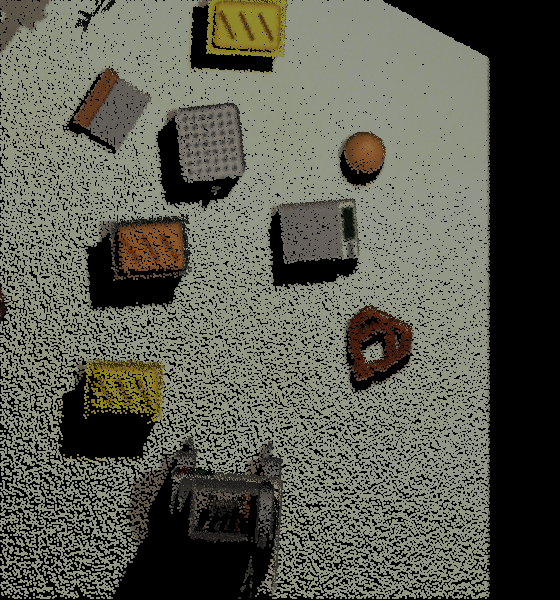

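Run:
```python
from h import *
z=np.load('pics/scene.npz'); P=cloud(z['d'],z); d=z['d']; im=z['im']
Q=P[30:190,200:310].reshape(-1,3); Q=Q[(d[30:190,200:310].ravel()>0)]
for lo,hi in [(.02,.03),(.03,.037),(.045,.06),(.06,.08),(.08,.09),(.1,.12),(.13,.15),(.16,.18),(.18,.2)]:
    q=Q[(Q[:,2]>lo)&(Q[:,2]<hi)]
    print(lo,hi,len(q),cv2.minAreaRect(q[:,:2].astype(np.float32)) if len(q)>5 else '', 'x',np.percentile(q[:,0],[1,99]).round(3),'y',np.percentile(q[:,1],[1,99]).round(3))
# front face of housing: z .1-.19, fit y vs x with front envelope
q=Q[(Q[:,2]>.095)&(Q[:,2]<.19)]
xs=np.arange(.42,.6,.02)
for x in xs:
    s=q[abs(q[:,0]-x)<.01]
    if len(s): print('front',x.round(3),len(s),np.percentile(s[:,1],[50,95]).round(4))
for lo,hi in [(.022,.034),(.06,.084)]:
  q=Q[(Q[:,2]>lo)&(Q[:,2]<hi)&(Q[:,1]>-.33)]; 
  print(lo); print(q[np.argsort(q[:,0])][::6].round(3).tolist())
def rng(n,r0,r1,c0,c1,lo,hi):
    Q=P[r0:r1,c0:c1].reshape(-1,3); Q=Q[(Q[:,2]>lo)&(Q[:,2]<hi)]; print(n,cv2.boxPoints(cv2.minAreaRect(Q[:,:2].astype(np.float32))).round(3).tolist())
rng('scale all',255,325,240,322,.012,.06)
rng('tin all',205,265,348,422,.012,.09)
cr=cv2.resize(im[125:195,200:310],None,fx=7,fy=7,interpolation=cv2.INTER_CUBIC); cv2.imwrite('pics/gr.png',cr)
```

```text
0.02 0.03 365 ((0.41534125804901123, -0.7050115466117859), (0.9739410877227783, 0.3771367073059082), 63.631500244140625) x [0.094 0.606] y [-1.156 -0.244]
0.03 0.037 267 ((0.41753146052360535, -0.69587242603302), (0.9555454254150391, 0.3265590965747833), 67.12457275390625) x [0.095 0.606] y [-1.156 -0.242]
0.045 0.06 337 ((0.4160892963409424, -0.6942083835601807), (0.9153693914413452, 0.30017781257629395), 68.80280303955078) x [0.142 0.607] y [-1.158 -0.265]
0.06 0.08 300 ((0.49693095684051514, -0.7076879739761353), (0.8813720941543579, 0.19223566353321075), 87.83447265625) x [0.4   0.608] y [-1.142 -0.266]
0.08 0.09 277 ((0.5067300796508789, -0.37575387954711914), (0.21297720074653625, 0.1891704946756363), 86.42420196533203) x [0.419 0.605] y [-0.324 -0.267]
0.1 0.12 472 ((0.5569784045219421, -0.3636285960674286), (0.13899487257003784, 0.2774123251438141), 41.340335845947266) x [0.417 0.609] y [-0.505 -0.3  ]
0.13 0.15 509 ((0.5549908876419067, -0.3613269031047821), (0.1399502158164978, 0.282863974571228), 41.55879592895508) x [0.415 0.609] y [-0.498 -0.295]
0.16 0.18 996 ((0.505007
[... 2360 characters left out ...]
4, -0.277, 0.076], [0.595, -0.281, 0.074], [0.597, -0.275, 0.082], [0.598, -0.286, 0.082], [0.6, -0.31, 0.084], [0.601, -0.315, 0.084], [0.602, -0.3, 0.077], [0.603, -0.287, 0.065], [0.604, -0.281, 0.077], [0.605, -0.279, 0.075], [0.605, -0.295, 0.068], [0.605, -0.322, 0.074], [0.606, -0.298, 0.076], [0.606, -0.29, 0.076], [0.608, -0.294, 0.077]]
scale all [[0.6000000238418579, 0.18000000715255737], [0.6079999804496765, 0.0729999989271164], [0.75, 0.08500000089406967], [0.7409999966621399, 0.19200000166893005]]
tin all [[0.29600000381469727, 0.15299999713897705], [0.30399999022483826, 0.04399999976158142], [0.44699999690055847, 0.05299999937415123], [0.4390000104904175, 0.16300000250339508]]
```

View pics/gr.png

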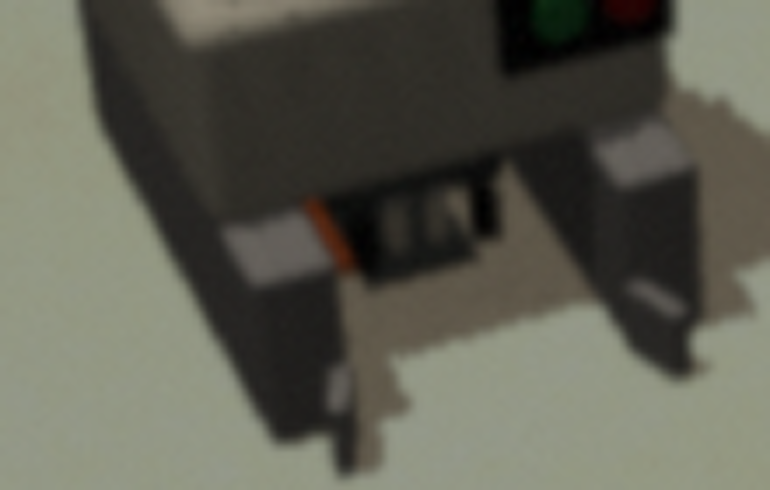

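servo_tool --increments '[{"slide": [0,0,0],"angular": [0,0,-0.08],"jaw": 0.7},{"slide": [0,0,0],"angular": [0,0,-0.08],"jaw": 0.7},{"slide": [0,0,0],"angular": [0,0,-0.08],"jaw": 0.7},{"slide": [0,0,0],"angular": [0,0,-0.08],"jaw": 0.7},{"slide": [-0.3,-0.9,0],"angular": [0,0,0],"jaw": 0.7},{"slide": [-0.3,-0.9,0],"angular": [0,0,0],"jaw": 0.7},{"slide": [-0.3,-0.9,0],"angular": [0,0,0],"jaw": 0.7},{"slide": [-0.3,-0.9,0],"angular": [0,0,0],"jaw": 0.7}]'

```text
time_s: 1.1
ee_pos: [0.342, 0.3839, 0.2307]
tcp_rot: [-0.0, -0.026, 1.0, -0.0]
force: [1.6, -0.1, 0.1]
opening: 0.0598
```

servo_tool --increments '[{"slide": [-0.3,-0.9,0],"angular": [0,0,0],"jaw": 0.7},{"slide": [-0.3,-0.9,0],"angular": [0,0,0],"jaw": 0.7},{"slide": [-0.1,-0.2,0.3],"angular": [0,0,0],"jaw": 0.7},{"slide": [0,0,0.7],"angular": [0,0,0],"jaw": 0.7},{"slide": [0,0,0.7],"angular": [0,0,0],"jaw": 0.7},{"slide": [0,0,0.5],"angular": [0,0,0],"jaw": 0.7},{"slide": [0,0,0],"angular": [0,0,0],"jaw": 0.7},{"slide": [0,0,0],"angular": [0,0,0],"jaw": 0.7}]'

```text
time_s: 2.1
ee_pos: [0.3822, 0.2881, 0.1217]
tcp_rot: [0.0, -0.026, 1.0, 0.0]
force: [0.4, -0.2, 0.7]
opening: 0.0597
```

servo_tool --increments '[{"slide": [0,0,0.7],"angular": [0,0,0],"jaw": 0.7},{"slide": [0,0,0.7],"angular": [0,0,0],"jaw": 0.7},{"slide": [0,0,0.6],"angular": [0,0,0],"jaw": 0.7},{"slide": [0,0,0],"angular": [0,0,0],"jaw": 0.7},{"slide": [-0.1,0,0],"angular": [0,0,0],"jaw": 0.7},{"slide": [-0.1,0,0],"angular": [0,0,0],"jaw": 0.7},{"slide": [-0.1,0,0],"angular": [0,0,0],"jaw": 0.7},{"slide": [-0.05,0,0],"angular": [0,0,0],"jaw": 0.7}]'

```text
time_s: 3.1
ee_pos: [0.4005, 0.2887, 0.0221]
tcp_rot: [0.001, -0.025, 1.0, 0.0]
force: [-1.2, -0.3, -0.7]
opening: 0.0599
```

servo_tool --increments '[{"slide": [-0.06,0,0],"angular": [0,0,0],"jaw": 0.7},{"slide": [-0.06,0,0],"angular": [0,0,0],"jaw": 0.7},{"slide": [-0.06,0,0],"angular": [0,0,0],"jaw": 0.7},{"slide": [-0.06,0,0],"angular": [0,0,0],"jaw": 0.7},{"slide": [-0.06,0,0],"angular": [0,0,0],"jaw": 0.7},{"slide": [-0.06,0,0],"angular": [0,0,0],"jaw": 0.7},{"slide": [-0.06,0,0],"angular": [0,0,0],"jaw": 0.7},{"slide": [-0.06,0,0],"angular": [0,0,0],"jaw": 0.7}]'

```text
time_s: 4.1
ee_pos: [0.4233, 0.2894, 0.0211]
tcp_rot: [-0.0, -0.025, 1.0, -0.0]
force: [-2.7, -0.3, 0.4]
opening: 0.0599
```

Run:
```python
from h import *
s=status.get_state(); print(s['ee_pos'],s['force'],s['ft_torque'])
im,d,p=shot('scene','s2'); cv2.imwrite('pics/s2c.png',cv2.resize(im[180:400,230:510],None,fx=2.5,fy=2.5))
```

```text
[0.4232667  0.28936822 0.02108453] [-2.65624994 -0.31483203  0.36189655] [0.05337304 0.34226231 0.02907946]
```

View pics/s2c.png

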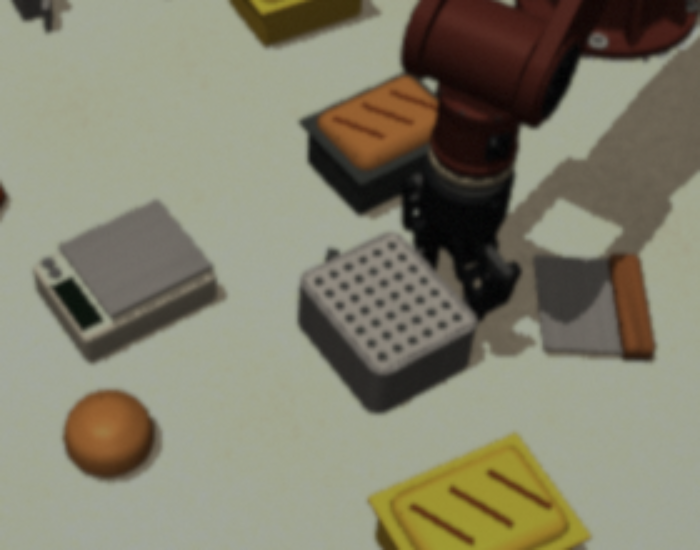

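The pusher is in contact and the pan is sliding sideways. The scraper is clear of the arm.

servo_tool --increments '[{"slide": [-0.08,0,0],"angular": [0,0,0],"jaw": 0.7},{"slide": [-0.08,0,0],"angular": [0,0,0],"jaw": 0.7},{"slide": [-0.08,0,0],"angular": [0,0,0],"jaw": 0.7},{"slide": [-0.08,0,0],"angular": [0,0,0],"jaw": 0.7},{"slide": [-0.08,0,0],"angular": [0,0,0],"jaw": 0.7},{"slide": [-0.08,0,0],"angular": [0,0,0],"jaw": 0.7},{"slide": [-0.08,0,0],"angular": [0,0,0],"jaw": 0.7},{"slide": [-0.06,0,0],"angular": [0,0,0],"jaw": 0.7}]'

```text
time_s: 5.15
ee_pos: [0.4547, 0.2912, 0.0213]
tcp_rot: [0.0, -0.025, 1.0, 0.0]
force: [-2.8, -0.1, -1.2]
opening: 0.06
```

servo_tool --increments '[{"slide": [0.2,0,0],"angular": [0,0,0],"jaw": 0.7},{"slide": [0.4,0,0],"angular": [0,0,0],"jaw": 0.7},{"slide": [0,0,-0.8],"angular": [0,0,0],"jaw": 0.7},{"slide": [0,0,-0.8],"angular": [0,0,0],"jaw": 0.7},{"slide": [0,0,-0.8],"angular": [0,0,0],"jaw": 0.7},{"slide": [0,0.8,-0.4],"angular": [0,0,0],"jaw": 0.7},{"slide": [0,0.8,0],"angular": [0,0,0],"jaw": 0.7},{"slide": [0,0.6,0],"angular": [0,0,0],"jaw": 0.7}]'

```text
time_s: 6.15
ee_pos: [0.4191, 0.4014, 0.1628]
tcp_rot: [0.001, -0.026, 1.0, 0.001]
force: [-0.8, -0.3, -0.4]
opening: 0.0599
```

```bash
cat >> h.py <<'E'
def pan(d,p):
    P=cloud(d,p); m=(d>0)&(P[...,2]>.054)&(P[...,2]<.064)&(abs(P[...,0]-.52)<.1)
    n,l,st,c=cv2.connectedComponentsWithStats(m.astype(np.uint8))
    for i in range(1,n):
        if st[i,4]>900:
            q=P[l==i][:,:2]; print(st[i,4],cv2.minAreaRect(q.astype(np.float32)),np.percentile(q,[1,99],axis=0).round(4).tolist())
E
python3 - <<'E'
from h import *
s=status.get_state(); print(s['ee_pos'],s['force'],s['qpos'])
im,d,p=shot('scene','s3'); pan(d,p)
E
```

```text
[0.41905029 0.40140032 0.16275057] [-0.76483967 -0.28785645 -0.36485562] [ 6.43034937e-01  1.88401883e-01  1.78214365e+00 -1.47732975e-04
  1.16746478e+00 -9.79237780e-01]
2451 ((0.5234823822975159, 0.2904101610183716), (0.1157507672905922, 0.13342104852199554), 2.9450626373291016) [[0.4677, 0.2272], [0.5797, 0.3562]]
1191 ((0.5456295013427734, 0.5023021697998047), (0.10725858062505722, 0.14157307147979736), 87.02576446533203) [[0.4756, 0.4485], [0.6163, 0.5568]]
```

servo_tool --increments '[{"slide": [0,0,0],"angular": [0,0,0.115],"jaw": 0.7},{"slide": [0,0,0],"angular": [0,0,0.115],"jaw": 0.7},{"slide": [0,0,0],"angular": [0,0,0.115],"jaw": 0.7},{"slide": [0,0,0],"angular": [0,0,0.115],"jaw": 0.7},{"slide": [0,0,0],"angular": [0,0,0.115],"jaw": 0.7},{"slide": [0,0,0],"angular": [0,0,0.115],"jaw": 0.7},{"slide": [0,0,0],"angular": [0,0,0.115],"jaw": 0.7},{"slide": [0,0,0],"angular": [0,0,0.115],"jaw": 0.7}]'

```text
time_s: 7.2
ee_pos: [0.4188, 0.3993, 0.1616]
tcp_rot: [0.0, 0.644, 0.765, 0.001]
force: [0.4, 0.5, 0.8]
opening: 0.0595
```

servo_tool --increments '[{"slide": [0,0,0],"angular": [0,0,0.08],"jaw": 0.7},{"slide": [-0.1,0.7,0],"angular": [0,0,0],"jaw": 0.7},{"slide": [-0.1,0.7,0],"angular": [0,0,0],"jaw": 0.7},{"slide": [-0.1,0.6,0],"angular": [0,0,0],"jaw": 0.7},{"slide": [0,0,0.6],"angular": [0,0,0],"jaw": 0.7},{"slide": [0,0,0.4],"angular": [0,0,0],"jaw": 0.7},{"slide": [0,0,0],"angular": [0,0,0],"jaw": 0.7},{"slide": [0,0,0],"angular": [0,0,0],"jaw": 0.7}]'

```text
time_s: 8.2
ee_pos: [0.5194, 0.39, 0.1119]
tcp_rot: [0.0, 0.689, 0.725, 0.0]
force: [1.0, -0.1, 0.5]
opening: 0.0596
```

servo_tool --increments '[{"slide": [0,0,0.6],"angular": [0,0,0],"jaw": 0.7},{"slide": [0,0,0.6],"angular": [0,0,0],"jaw": 0.7},{"slide": [0,0,0.6],"angular": [0,0,0],"jaw": 0.7},{"slide": [0,0,0],"angular": [0,0,0],"jaw": 0.7},{"slide": [-0.1,0,0],"angular": [0,0,0],"jaw": 0.7},{"slide": [-0.1,0,0],"angular": [0,0,0],"jaw": 0.7},{"slide": [-0.06,0,0],"angular": [0,0,0],"jaw": 0.7},{"slide": [-0.06,0,0],"angular": [0,0,0],"jaw": 0.7}]'

```text
time_s: 9.2
ee_pos: [0.5208, 0.3736, 0.0221]
tcp_rot: [0.0, 0.689, 0.725, 0.001]
force: [-0.7, 0.1, -0.5]
opening: 0.0593
```

servo_tool --increments '[{"slide": [-0.06,0,0],"angular": [0,0,0],"jaw": 0.7},{"slide": [-0.06,0,0],"angular": [0,0,0],"jaw": 0.7},{"slide": [-0.06,0,0],"angular": [0,0,0],"jaw": 0.7},{"slide": [-0.06,0,0],"angular": [0,0,0],"jaw": 0.7},{"slide": [-0.06,0,0],"angular": [0,0,0],"jaw": 0.7},{"slide": [-0.06,0,0],"angular": [0,0,0],"jaw": 0.7},{"slide": [-0.06,0,0],"angular": [0,0,0],"jaw": 0.7},{"slide": [-0.06,0,0],"angular": [0,0,0],"jaw": 0.7}]'

```text
time_s: 10.2
ee_pos: [0.5214, 0.3494, 0.0212]
tcp_rot: [-0.0, 0.689, 0.725, -0.0]
force: [-0.5, 1.5, -1.9]
opening: 0.06
```

Run:
```python
from h import *
s=status.get_state(); print(s['ee_pos'],s['force'],s['qpos'],s['ft_torque'])
im,d,p=shot('scene','s4'); pan(d,p)
```

```text
[0.52141574 0.34943893 0.02119654] [-0.45690917  1.46583618 -1.90914896] [ 4.78672300e-01  4.69442461e-01  1.72140288e+00 -5.72404789e-07
  9.50920163e-01  4.27802087e-01] [0.23041257 0.04099042 0.02549581]
1276 ((0.5251725912094116, 0.2679193317890167), (0.11467060446739197, 0.11833496391773224), 4.032515048980713) [[0.4778, 0.2095], [0.5816, 0.3189]]
1206 ((0.545354425907135, 0.5016239881515503), (0.10706023871898651, 0.1418345421552658), 86.64277648925781) [[0.4755, 0.4488], [0.6165, 0.5564]]
```

servo_tool --increments '[{"slide": [-0.1,0,0],"angular": [0,0,0.004],"jaw": 0.7},{"slide": [-0.1,0,0],"angular": [0,0,0.004],"jaw": 0.7},{"slide": [-0.1,0,0],"angular": [0,0,0.004],"jaw": 0.7},{"slide": [-0.1,0,0],"angular": [0,0,0.004],"jaw": 0.7},{"slide": [-0.1,0,0],"angular": [0,0,0.004],"jaw": 0.7},{"slide": [-0.1,0,0],"angular": [0,0,0.004],"jaw": 0.7},{"slide": [-0.1,0,0],"angular": [0,0,0.004],"jaw": 0.7},{"slide": [-0.1,0,0],"angular": [0,0,0.004],"jaw": 0.7}]'

```text
time_s: 11.25
ee_pos: [0.5227, 0.3094, 0.0214]
tcp_rot: [0.0, 0.707, 0.707, 0.0]
force: [0.9, 2.2, -0.5]
opening: 0.0596
```

Run:
```python
from h import *
s=status.get_state(); print(s['ee_pos'],s['tcp_rot'],s['force'],s['ft_torque'])
im,d,p=shot('scene','s5'); pan(d,p)
cv2.imwrite('pics/s5c.png',cv2.resize(im[180:400,230:510],None,fx=2.5,fy=2.5))
```

```text
[0.52269868 0.3094277  0.02138732] [3.38991268e-05 7.07026147e-01 7.07187400e-01 8.88885097e-05] [ 0.94764577  2.15428493 -0.49640312] [ 0.27059061 -0.10117998 -0.01182028]
1035 ((0.5258782505989075, 0.22825594246387482), (0.12060848623514175, 0.1076248437166214), 89.98094177246094) [[0.4802, 0.17], [0.578, 0.272]]
1204 ((0.5454860925674438, 0.5019401907920837), (0.10699374973773956, 0.14240401983261108), 86.77590942382812) [[0.4753, 0.4485], [0.617, 0.5563]]
```

View pics/s5c.png

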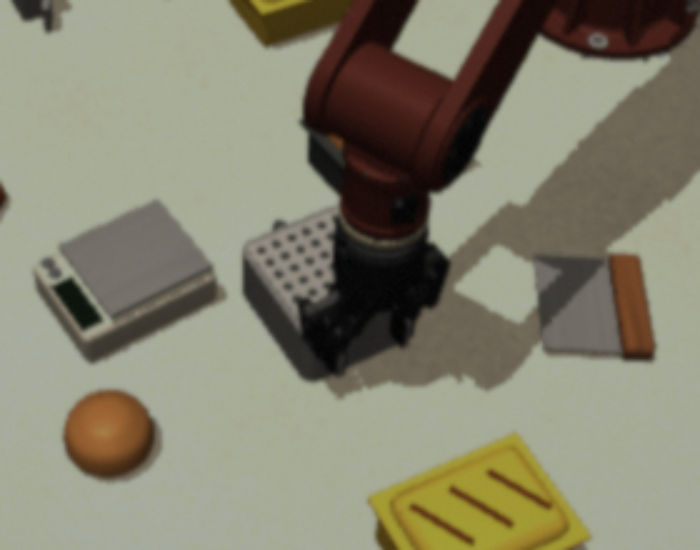

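servo_tool --increments '[{"slide": [-0.12,0,0],"angular": [0,0,0],"jaw": 0.7},{"slide": [-0.15,0,0],"angular": [0,0,0],"jaw": 0.7},{"slide": [-0.15,0,0],"angular": [0,0,0],"jaw": 0.7},{"slide": [-0.15,0,0],"angular": [0,0,0],"jaw": 0.7},{"slide": [-0.15,0,0],"angular": [0,0,0],"jaw": 0.7},{"slide": [-0.15,0,0],"angular": [0,0,0],"jaw": 0.7},{"slide": [-0.15,0,0],"angular": [0,0,0],"jaw": 0.7},{"slide": [-0.12,0,0],"angular": [0,0,0],"jaw": 0.7}]'

```text
time_s: 12.3
ee_pos: [0.5228, 0.2522, 0.0214]
tcp_rot: [0.0, 0.707, 0.707, 0.0]
force: [-0.5, 2.1, -0.2]
opening: 0.06
```

Run:
```python
from h import *
s=status.get_state(); print(s['ee_pos'],s['tcp_rot'],s['force'],s['ft_torque'])
im,d,p=shot('scene','s6'); pan(d,p)
```

```text
[0.52276203 0.25223122 0.02139488] [7.55159498e-06 7.06978569e-01 7.07234963e-01 1.00274870e-04] [-0.48609894  2.0745031  -0.21450539] [ 0.37531542  0.03523835 -0.02056496]
1208 ((0.5456390976905823, 0.5022091269493103), (0.10644734650850296, 0.14145080745220184), 86.67916870117188) [[0.4757, 0.4487], [0.6165, 0.5562]]
```

```bash
cat >> h.py <<'E'
def pan2(d,p,s):
    P=cloud(d,p); x,y=s['ee_pos'][:2]
    m=(d>0)&(P[...,2]>.05)&(P[...,2]<.064)&(abs(P[...,0]-x)<.068)&(P[...,1]<y-.02)&(P[...,1]>y-.155)
    q=P[m]; print(len(q),'xr',np.percentile(q[:,0],[.5,99.5]).round(4),'yr',np.percentile(q[:,1],[.5,99.5]).round(4))
    for lo in np.arange(y-.13,y-.03,.02):
        w=q[(q[:,1]>=lo)&(q[:,1]<lo+.02)]
        if len(w)>15: print('y',round(lo+.01,3),'x',np.percentile(w[:,0],[1,99]).round(4))
    for lo in np.arange(x-.05,x+.05,.02):
        w=q[(q[:,0]>=lo)&(q[:,0]<lo+.02)]
        if len(w)>15: print('x',round(lo+.01,3),'ymin',np.percentile(w[:,1],[1]).round(4))
E
python3 - <<'E'
from h import *
z=np.load('pics/s6.npz'); pan2(z['d'],z,status.get_state())
E
```

```text
915 xr [0.4818 0.5788] yr [0.1123 0.2236]
y 0.132 x [0.4894 0.5776]
y 0.152 x [0.5016 0.5783]
y 0.172 x [0.5123 0.5782]
y 0.192 x [0.5238 0.5782]
y 0.212 x [0.5693 0.5801]
x 0.483 ymin [0.1129]
x 0.503 ymin [0.1131]
x 0.523 ymin [0.1115]
x 0.543 ymin [0.1131]
x 0.563 ymin [0.1139]
x 0.583 ymin [0.1199]
```

The pan is at x 0.5225 with yaw −90°, and it is staying centred in the gap.

servo_tool --increments '[{"slide": [-0.12,0,0],"angular": [0,0,0],"jaw": 0.7},{"slide": [-0.15,0,0],"angular": [0,0,0],"jaw": 0.7},{"slide": [-0.15,0,0],"angular": [0,0,0],"jaw": 0.7},{"slide": [-0.15,0,0],"angular": [0,0,0],"jaw": 0.7},{"slide": [-0.15,0,0],"angular": [0,0,0],"jaw": 0.7},{"slide": [-0.15,0,0],"angular": [0,0,0],"jaw": 0.7},{"slide": [-0.15,0,0],"angular": [0,0,0],"jaw": 0.7},{"slide": [-0.15,0,0],"angular": [0,0,0],"jaw": 0.7}]'

```text
time_s: 13.35
ee_pos: [0.5227, 0.1937, 0.0213]
tcp_rot: [0.0, 0.707, 0.707, 0.0]
force: [-0.1, 3.4, 0.8]
opening: 0.0596
```

servo_tool --increments '[{"slide": [-0.15,0,0],"angular": [0,0,0],"jaw": 0.7},{"slide": [-0.15,0,0],"angular": [0,0,0],"jaw": 0.7},{"slide": [-0.15,0,0],"angular": [0,0,0],"jaw": 0.7},{"slide": [-0.15,0,0],"angular": [0,0,0],"jaw": 0.7},{"slide": [-0.15,0,0],"angular": [0,0,0],"jaw": 0.7},{"slide": [-0.15,0,0],"angular": [0,0,0],"jaw": 0.7},{"slide": [-0.15,0,0],"angular": [0,0,0],"jaw": 0.7},{"slide": [-0.15,0,0],"angular": [0,0,0],"jaw": 0.7}]'

```text
time_s: 14.35
ee_pos: [0.5227, 0.1337, 0.0213]
tcp_rot: [-0.0, 0.707, 0.707, -0.0]
force: [-0.1, 3.2, 1.0]
opening: 0.0599
```

Run:
```python
from h import *
s=status.get_state(); print(s['ee_pos'],s['tcp_rot'],s['force'],s['ft_torque'])
im,d,p=shot('scene','s7'); pan2(d,p,s)
```

```text
[0.52273105 0.1336923  0.02133211] [-1.61896222e-05  7.06907135e-01  7.07306371e-01 -1.10034524e-05] [-0.05277443  3.15577064  0.97832377] [ 0.44641479 -0.04152482  0.0232582 ]
660 xr [0.4684 0.5789] yr [-0.0062  0.109 ]
y 0.014 x [0.4986 0.5781]
y 0.034 x [0.5099 0.5783]
y 0.054 x [0.5205 0.5782]
y 0.074 x [0.5348 0.5787]
y 0.094 x [0.4876 0.5785]
x 0.503 ymin [-0.0067]
x 0.523 ymin [-0.0054]
x 0.543 ymin [-0.0062]
x 0.563 ymin [-0.0038]
x 0.583 ymin [0.0047]
```

servo_tool --increments '[{"slide": [-0.15,0,0],"angular": [0,0,0],"jaw": 0.7},{"slide": [-0.15,0,0],"angular": [0,0,0],"jaw": 0.7},{"slide": [-0.15,0,0],"angular": [0,0,0],"jaw": 0.7},{"slide": [-0.15,0,0],"angular": [0,0,0],"jaw": 0.7},{"slide": [-0.15,0,0],"angular": [0,0,0],"jaw": 0.7},{"slide": [-0.15,0,0],"angular": [0,0,0],"jaw": 0.7},{"slide": [-0.15,0,0],"angular": [0,0,0],"jaw": 0.7},{"slide": [-0.15,0,0],"angular": [0,0,0],"jaw": 0.7}]'

```text
time_s: 15.4
ee_pos: [0.5226, 0.0736, 0.0212]
tcp_rot: [-0.0, 0.707, 0.707, -0.0]
force: [-0.1, 3.2, 0.7]
opening: 0.0597
```

servo_tool --increments '[{"slide": [-0.15,0.017,0],"angular": [0,0,0.003],"jaw": 0.7},{"slide": [-0.15,0.017,0],"angular": [0,0,0.003],"jaw": 0.7},{"slide": [-0.15,0.017,0],"angular": [0,0,0.003],"jaw": 0.7},{"slide": [-0.15,0.017,0],"angular": [0,0,0.003],"jaw": 0.7},{"slide": [-0.15,0.017,0],"angular": [0,0,0.003],"jaw": 0.7},{"slide": [-0.15,0.017,0],"angular": [0,0,0.003],"jaw": 0.7},{"slide": [-0.15,0.017,0],"angular": [0,0,0.003],"jaw": 0.7},{"slide": [-0.15,0.017,0],"angular": [0,0,0.003],"jaw": 0.7}]'

```text
time_s: 16.4
ee_pos: [0.5286, 0.0136, 0.0213]
tcp_rot: [-0.0, 0.72, 0.694, -0.0]
force: [0.1, 2.6, -0.0]
opening: 0.0598
```

servo_tool --increments '[{"slide": [-0.15,0.017,0],"angular": [0,0,0.003],"jaw": 0.7},{"slide": [-0.15,0.017,0],"angular": [0,0,0.003],"jaw": 0.7},{"slide": [-0.15,0.017,0],"angular": [0,0,0.003],"jaw": 0.7},{"slide": [-0.15,0.017,0],"angular": [0,0,0.003],"jaw": 0.7},{"slide": [-0.15,0.017,0],"angular": [0,0,0.003],"jaw": 0.7},{"slide": [-0.15,0.017,0],"angular": [0,0,0.003],"jaw": 0.7},{"slide": [-0.15,0.017,0],"angular": [0,0,0.003],"jaw": 0.7},{"slide": [-0.12,0.017,0],"angular": [0,0,0.003],"jaw": 0.7}]'

```text
time_s: 17.4
ee_pos: [0.5323, -0.0452, 0.0212]
tcp_rot: [-0.0, 0.733, 0.68, -0.0]
force: [0.2, 1.5, -0.8]
opening: 0.0599
```

Run:
```python
from h import *
s=status.get_state(); print(s['ee_pos'],s['tcp_rot'],s['force'],s['ft_torque'])
im,d,p=shot('scene','s8'); pan2(d,p,s)
cv2.imwrite('pics/s8c.png',cv2.resize(im[100:320,200:440],None,fx=2.7,fy=2.7))
```

```text
[ 0.53225427 -0.04522332  0.02124469] [-3.05276906e-05  7.33216573e-01  6.79995186e-01 -5.63973873e-05] [ 0.24780406  1.48496888 -0.84608356] [ 0.27583797  0.08292931 -0.03013842]
359 xr [0.4739 0.5845] yr [-0.1848 -0.0658]
y -0.165 x [0.522  0.5792]
y -0.145 x [0.5307 0.5811]
y -0.125 x [0.5431 0.5825]
y -0.105 x [0.5473 0.5838]
y -0.085 x [0.4729 0.5852]
x 0.532 ymin [-0.1839]
x 0.552 ymin [-0.1851]
x 0.572 ymin [-0.1829]
```

View pics/s8c.png

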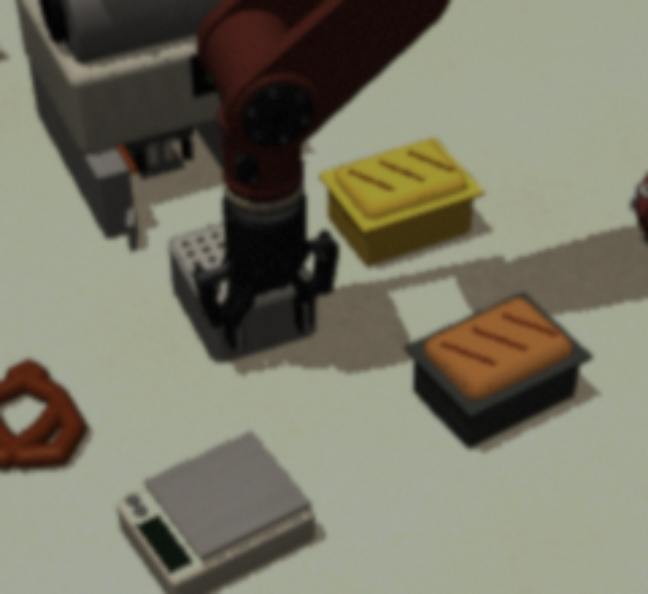

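Run:
```python
from h import *
z=np.load('pics/scene.npz'); P=cloud(z['d'],z)
z8=np.load('pics/s8.npz'); P8=cloud(z8['d'],z8); im,d,p=shot('side','side8'); PS=cloud(d,p)
for lo in np.arange(.08,.5,.03):
    m=(abs(P[...,0]-.5)<.15)&(P[...,1]<-.2)&(P[...,1]>-.6)&(P[...,2]>lo)&(P[...,2]<lo+.03)
    r=[]
    for Q in (P8,PS):
        k=(abs(Q[...,0]-.5)<.15)&(Q[...,1]<.1)&(Q[...,1]>-.28)&(Q[...,2]>lo)&(Q[...,2]<lo+.03)
        r.append(np.percentile(Q[k][:,1],1).round(3) if k.sum()>20 else None)
    print(lo.round(2),'grater ymax',np.percentile(P[m][:,1],99).round(3) if m.sum()>5 else None,'arm ymin',r)
```

```text
0.08 grater ymax -0.268 arm ymin [np.float64(-0.278), np.float64(-0.279)]
0.11 grater ymax -0.297 arm ymin [np.float64(-0.058), np.float64(-0.052)]
0.14 grater ymax -0.295 arm ymin [np.float64(-0.053), np.float64(-0.051)]
0.17 grater ymax -0.299 arm ymin [np.float64(-0.058), np.float64(-0.058)]
0.2 grater ymax -0.313 arm ymin [np.float64(-0.054), np.float64(-0.054)]
0.23 grater ymax -0.318 arm ymin [np.float64(-0.049), np.float64(-0.05)]
0.26 grater ymax -0.315 arm ymin [np.float64(-0.064), np.float64(-0.073)]
0.29 grater ymax -0.313 arm ymin [np.float64(-0.092), np.float64(-0.086)]
0.32 grater ymax -0.314 arm ymin [np.float64(-0.1), np.float64(-0.077)]
0.35 grater ymax -0.318 arm ymin [np.float64(-0.096), np.float64(-0.069)]
0.38 grater ymax -0.315 arm ymin [np.float64(-0.09), np.float64(-0.03)]
0.41 grater ymax None arm ymin [np.float64(-0.083), np.float64(-0.015)]
0.44 grater ymax None arm ymin [np.float64(-0.075), np.float64(-0.004)]
0.47 grater ymax None arm ymin [np.float64(-0.038), np.float64(-0.014)]
```

servo_tool --increments '[{"slide": [-0.12,0,0],"angular": [0,0,0],"jaw": 0.7},{"slide": [-0.12,0,0],"angular": [0,0,0],"jaw": 0.7},{"slide": [-0.12,0,0],"angular": [0,0,0],"jaw": 0.7},{"slide": [-0.12,0,0],"angular": [0,0,0],"jaw": 0.7},{"slide": [-0.12,0,0],"angular": [0,0,0],"jaw": 0.7},{"slide": [-0.12,0,0],"angular": [0,0,0],"jaw": 0.7},{"slide": [-0.12,0,0],"angular": [0,0,0],"jaw": 0.7},{"slide": [-0.12,0,0],"angular": [0,0,0],"jaw": 0.7}]'

```text
time_s: 18.5
ee_pos: [0.5288, -0.0929, 0.0214]
tcp_rot: [-0.0, 0.733, 0.68, 0.0]
force: [0.1, 3.4, 1.4]
opening: 0.0598
```

Run:
```python
from h import *
s=status.get_state(); print(s['ee_pos'],s['force'],s['ft_torque'],s['qpos'])
im,d,p=shot('scene','s9'); pan2(d,p,s); 
for n in('s9','side8'):
  z=np.load(f'pics/{n}.npz'); Q=cloud(z['d'],z)
  for lo in np.arange(.26,.45,.03):
    k=(abs(Q[...,0]-.53)<.09)&(abs(Q[...,1]+.05)<.2)&(Q[...,2]>lo)&(Q[...,2]<lo+.03)
    if k.sum()>20: print(n,lo.round(2),np.percentile(Q[k],[1,99],axis=0)[:,:2].round(3).tolist())
```

```text
[ 0.52876011 -0.09288574  0.02141275] [0.13590503 3.36723323 1.41573345] [ 0.47964832 -0.0336545  -0.03922918] [-3.04741112e-01  3.12606272e-01  1.94463872e+00  1.97355113e-04
  8.84270095e-01 -2.29959341e-01]
324 xr [0.4688 0.5809] yr [-0.2352 -0.1136]
y -0.213 x [0.5188 0.5754]
y -0.193 x [0.5275 0.5774]
y -0.173 x [0.5406 0.5795]
y -0.153 x [0.5446 0.5802]
y -0.133 x [0.4677 0.5815]
x 0.529 ymin [-0.2333]
x 0.549 ymin [-0.2339]
x 0.569 ymin [-0.2321]
s9 0.26 [[0.508, -0.099], [0.567, -0.035]]
s9 0.29 [[0.499, -0.142], [0.583, -0.024]]
s9 0.32 [[0.469, -0.15], [0.584, -0.015]]
s9 0.35 [[0.445, -0.145], [0.57, -0.006]]
s9 0.38 [[0.441, -0.135], [0.537, -0.005]]
s9 0.41 [[0.44, -0.126], [0.5, -0.003]]
s9 0.44 [[0.44, -0.083], [0.468, -0.004]]
side8 0.26 [[0.497, -0.073], [0.562, 0.011]]
side8 0.29 [[0.475, -0.086], [0.579, 0.022]]
side8 0.32 [[0.445, -0.077], [0.58, 0.028]]
side8 0.35 [[0.441, -0.068], [0.569, 0.033]]
side8 0.38 [[0.441, 0.012], [0.534, 0.034]]
side8 0.41 [[0.44, 0.02], [0.498, 0.035]]
side8 0.44 [[0.44, -0.007], [0.464, 0.035]]
```

servo_tool --increments '[{"slide": [-0.08,-0.002,0],"angular": [0,0,0],"jaw": 0.7},{"slide": [-0.08,-0.002,0],"angular": [0,0,0],"jaw": 0.7},{"slide": [-0.08,-0.002,0],"angular": [0,0,0],"jaw": 0.7},{"slide": [-0.08,-0.002,0],"angular": [0,0,0],"jaw": 0.7},{"slide": [-0.08,-0.002,0],"angular": [0,0,0],"jaw": 0.7},{"slide": [-0.08,-0.002,0],"angular": [0,0,0],"jaw": 0.7},{"slide": [-0.08,-0.002,0],"angular": [0,0,0],"jaw": 0.7},{"slide": [-0.08,-0.002,0],"angular": [0,0,0],"jaw": 0.7}]'

```text
time_s: 19.55
ee_pos: [0.5255, -0.1246, 0.0214]
tcp_rot: [-0.0, 0.733, 0.68, 0.0]
force: [-0.3, 4.2, 2.6]
opening: 0.0598
```

servo_tool --increments '[{"slide": [-0.06,0,0],"angular": [0,0,0],"jaw": 0.7},{"slide": [-0.06,0,0],"angular": [0,0,0],"jaw": 0.7},{"slide": [-0.06,0,0],"angular": [0,0,0],"jaw": 0.7},{"slide": [-0.06,0,0],"angular": [0,0,0],"jaw": 0.7},{"slide": [-0.06,0,0],"angular": [0,0,0],"jaw": 0.7},{"slide": [-0.06,0,0],"angular": [0,0,0],"jaw": 0.7},{"slide": [-0.06,0,0],"angular": [0,0,0],"jaw": 0.7},{"slide": [-0.06,0,0],"angular": [0,0,0],"jaw": 0.7}]'

```text
time_s: 20.55
ee_pos: [0.5236, -0.1485, 0.0212]
tcp_rot: [-0.0, 0.733, 0.68, -0.0]
force: [0.6, 4.2, 2.0]
opening: 0.0596
```

Run:
```python
from h import *
s=status.get_state(); print(s['ee_pos'],s['force'],s['ft_torque'])
im,d,p=shot('scene','s10'); pan2(d,p,s)
```

```text
[ 0.52362803 -0.1485133   0.02120515] [0.5852981  4.23216879 1.96698625] [ 0.61741978 -0.03142936 -0.00682432]
325 xr [0.4639 0.5906] yr [-0.2904 -0.1692]
y -0.269 x [0.5167 0.59  ]
y -0.249 x [0.5245 0.5717]
y -0.229 x [0.5413 0.5737]
y -0.209 x [0.5384 0.5757]
y -0.189 x [0.4631 0.5715]
x 0.524 ymin [-0.2904]
x 0.544 ymin [-0.2894]
x 0.564 ymin [-0.2884]
x 0.584 ymin [-0.2865]
```

servo_tool --increments '[{"slide": [-0.05,0,0],"angular": [0,0,0],"jaw": 0.7},{"slide": [-0.05,0,0],"angular": [0,0,0],"jaw": 0.7},{"slide": [-0.05,0,0],"angular": [0,0,0],"jaw": 0.7},{"slide": [-0.05,0,0],"angular": [0,0,0],"jaw": 0.7},{"slide": [-0.05,0,0],"angular": [0,0,0],"jaw": 0.7},{"slide": [-0.05,0,0],"angular": [0,0,0],"jaw": 0.7},{"slide": [-0.05,0,0],"angular": [0,0,0],"jaw": 0.7},{"slide": [-0.05,0,0],"angular": [0,0,0],"jaw": 0.7}]'

```text
time_s: 21.6
ee_pos: [0.5221, -0.1685, 0.0212]
tcp_rot: [-0.0, 0.733, 0.68, -0.0]
force: [0.0, 2.3, 0.7]
opening: 0.0597
```

servo_tool --increments '[{"slide": [-0.02,0,0],"angular": [0,0,0],"jaw": 0.7},{"slide": [-0.02,0,0],"angular": [0,0,0],"jaw": 0.7},{"slide": [-0.02,0,0],"angular": [0,0,0],"jaw": 0.7},{"slide": [-0.02,0,0],"angular": [0,0,0],"jaw": 0.7},{"slide": [-0.02,0,0],"angular": [0,0,0],"jaw": 0.7},{"slide": [-0.02,0,0],"angular": [0,0,0],"jaw": 0.7},{"slide": [-0.02,0,0],"angular": [0,0,0],"jaw": 0.7},{"slide": [-0.02,0,0],"angular": [0,0,0],"jaw": 0.7}]'

```text
time_s: 22.6
ee_pos: [0.5215, -0.1764, 0.0212]
tcp_rot: [-0.0, 0.733, 0.68, -0.0]
force: [0.4, 2.7, 0.3]
opening: 0.0594
```

servo_tool --increments '[{"slide": [-0.02,0,0],"angular": [0,0,0],"jaw": 0.7},{"slide": [-0.02,0,0],"angular": [0,0,0],"jaw": 0.7},{"slide": [-0.02,0,0],"angular": [0,0,0],"jaw": 0.7},{"slide": [-0.02,0,0],"angular": [0,0,0],"jaw": 0.7},{"slide": [-0.02,0,0],"angular": [0,0,0],"jaw": 0.7},{"slide": [-0.02,0,0],"angular": [0,0,0],"jaw": 0.7},{"slide": [0,0,0],"angular": [0,0,0],"jaw": 0.7},{"slide": [0,0,0],"angular": [0,0,0],"jaw": 0.7}]'

```text
time_s: 23.6
ee_pos: [0.5212, -0.1825, 0.0213]
tcp_rot: [0.0, 0.733, 0.68, -0.0]
force: [-0.3, 1.5, -0.7]
opening: 0.0597
```

Run:
```python
from h import *
s=status.get_state(); print(s['ee_pos'],s['force'],s['ft_torque'])
```

```text
[ 0.5211657  -0.18246555  0.02134293] [-0.33417398  1.49923938 -0.69988003] [ 0.13029712  0.02314726 -0.04395241]
```

servo_tool --increments '[{"slide": [-0.01,0,0],"angular": [0,0,0],"jaw": 0.7},{"slide": [-0.01,0,0],"angular": [0,0,0],"jaw": 0.7},{"slide": [-0.01,0,0],"angular": [0,0,0],"jaw": 0.7},{"slide": [-0.01,0,0],"angular": [0,0,0],"jaw": 0.7},{"slide": [-0.01,0,0],"angular": [0,0,0],"jaw": 0.7},{"slide": [-0.01,0,0],"angular": [0,0,0],"jaw": 0.7},{"slide": [-0.01,0,0],"angular": [0,0,0],"jaw": 0.7},{"slide": [-0.01,0,0],"angular": [0,0,0],"jaw": 0.7}]'

```text
time_s: 24.6
ee_pos: [0.521, -0.1862, 0.0214]
tcp_rot: [0.0, 0.733, 0.68, 0.0]
force: [1.1, 2.0, -0.4]
opening: 0.0596
```

servo_tool --increments '[{"slide": [-0.01,0,0],"angular": [0,0,0],"jaw": 0.7},{"slide": [-0.01,0,0],"angular": [0,0,0],"jaw": 0.7},{"slide": [-0.01,0,0],"angular": [0,0,0],"jaw": 0.7},{"slide": [-0.01,0,0],"angular": [0,0,0],"jaw": 0.7},{"slide": [-0.01,0,0],"angular": [0,0,0],"jaw": 0.7},{"slide": [-0.01,0,0],"angular": [0,0,0],"jaw": 0.7},{"slide": [-0.01,0,0],"angular": [0,0,0],"jaw": 0.7},{"slide": [-0.01,0,0],"angular": [0,0,0],"jaw": 0.7}]'

```text
time_s: 25.6
ee_pos: [0.5206, -0.1903, 0.0214]
tcp_rot: [0.0, 0.733, 0.68, 0.0]
force: [-0.0, 2.1, 1.1]
opening: 0.0598
```

servo_tool --increments '[{"slide": [-0.01,0,0],"angular": [0,0,0],"jaw": 0.7},{"slide": [-0.01,0,0],"angular": [0,0,0],"jaw": 0.7},{"slide": [-0.01,0,0],"angular": [0,0,0],"jaw": 0.7},{"slide": [-0.01,0,0],"angular": [0,0,0],"jaw": 0.7},{"slide": [-0.01,0,0],"angular": [0,0,0],"jaw": 0.7},{"slide": [-0.01,0,0],"angular": [0,0,0],"jaw": 0.7},{"slide": [-0.01,0,0],"angular": [0,0,0],"jaw": 0.7},{"slide": [-0.01,0,0],"angular": [0,0,0],"jaw": 0.7}]'

```text
time_s: 26.6
ee_pos: [0.5203, -0.1942, 0.0213]
tcp_rot: [0.0, 0.733, 0.68, 0.0]
force: [0.4, 2.9, 0.5]
opening: 0.0597
```

servo_tool --increments '[{"slide": [-0.01,0,0],"angular": [0,0,0],"jaw": 0.7},{"slide": [-0.01,0,0],"angular": [0,0,0],"jaw": 0.7},{"slide": [-0.01,0,0],"angular": [0,0,0],"jaw": 0.7},{"slide": [-0.01,0,0],"angular": [0,0,0],"jaw": 0.7},{"slide": [-0.01,0,0],"angular": [0,0,0],"jaw": 0.7},{"slide": [-0.01,0,0],"angular": [0,0,0],"jaw": 0.7},{"slide": [-0.01,0,0],"angular": [0,0,0],"jaw": 0.7},{"slide": [-0.01,0,0],"angular": [0,0,0],"jaw": 0.7}]'

```text
time_s: 27.6
ee_pos: [0.5199, -0.1973, 0.0213]
tcp_rot: [-0.001, 0.733, 0.68, 0.0]
force: [-0.4, 7.2, 3.6]
opening: 0.0599
```

servo_tool --increments '[{"slide": [-0.01,0,0],"angular": [0,0,0],"jaw": 0.7},{"slide": [-0.01,0,0],"angular": [0,0,0],"jaw": 0.7},{"slide": [-0.01,0,0],"angular": [0,0,0],"jaw": 0.7},{"slide": [-0.01,0,0],"angular": [0,0,0],"jaw": 0.7},{"slide": [0,0,0],"angular": [0,0,0],"jaw": 0.7},{"slide": [0,0,0],"angular": [0,0,0],"jaw": 0.7},{"slide": [0,0,0],"angular": [0,0,0],"jaw": 0.7},{"slide": [0,0,0],"angular": [0,0,0],"jaw": 0.7}]'

```text
time_s: 28.6
ee_pos: [0.5198, -0.1986, 0.0213]
tcp_rot: [-0.001, 0.733, 0.68, 0.001]
force: [0.1, 8.9, 4.8]
opening: 0.0597
```

servo_tool --increments '[{"slide": [-0.01,0,0],"angular": [0,0,0],"jaw": 0.7},{"slide": [-0.01,0,0],"angular": [0,0,0],"jaw": 0.7},{"slide": [-0.01,0,0],"angular": [0,0,0],"jaw": 0.7},{"slide": [0,0,0],"angular": [0,0,0],"jaw": 0.7},{"slide": [0,0,0],"angular": [0,0,0],"jaw": 0.7},{"slide": [0,0,0],"angular": [0,0,0],"jaw": 0.7},{"slide": [0,0,0],"angular": [0,0,0],"jaw": 0.7},{"slide": [0,0,0],"angular": [0,0,0],"jaw": 0.7}]'

```text
time_s: 29.6
ee_pos: [0.5196, -0.1999, 0.0213]
tcp_rot: [-0.001, 0.733, 0.68, 0.001]
force: [0.4, 9.0, 4.9]
opening: 0.0599
```

servo_tool --increments '[{"slide": [-0.01,0,0],"angular": [0,0,0],"jaw": 0.7},{"slide": [-0.01,0,0],"angular": [0,0,0],"jaw": 0.7},{"slide": [-0.01,0,0],"angular": [0,0,0],"jaw": 0.7},{"slide": [0,0,0],"angular": [0,0,0],"jaw": 0.7},{"slide": [0,0,0],"angular": [0,0,0],"jaw": 0.7},{"slide": [0,0,0],"angular": [0,0,0],"jaw": 0.7},{"slide": [0,0,0],"angular": [0,0,0],"jaw": 0.7},{"slide": [0,0,0],"angular": [0,0,0],"jaw": 0.7}]'

```text
time_s: 30.6
ee_pos: [0.5194, -0.2025, 0.0213]
tcp_rot: [-0.001, 0.733, 0.68, 0.0]
force: [0.4, 6.1, 3.7]
opening: 0.0595
```

servo_tool --increments '[{"slide": [-0.01,0,0],"angular": [0,0,0],"jaw": 0.7},{"slide": [-0.01,0,0],"angular": [0,0,0],"jaw": 0.7},{"slide": [-0.01,0,0],"angular": [0,0,0],"jaw": 0.7},{"slide": [0,0,0],"angular": [0,0,0],"jaw": 0.7},{"slide": [0,0,0],"angular": [0,0,0],"jaw": 0.7},{"slide": [0,0,0],"angular": [0,0,0],"jaw": 0.7},{"slide": [0,0,0],"angular": [0,0,0],"jaw": 0.7},{"slide": [0,0,0],"angular": [0,0,0],"jaw": 0.7}]'

```text
time_s: 31.6
ee_pos: [0.5193, -0.2048, 0.0212]
tcp_rot: [-0.0, 0.733, 0.68, -0.0]
force: [-1.4, 3.1, 1.6]
opening: 0.0599
```

servo_tool --increments '[{"slide": [-0.01,0,0],"angular": [0,0,0],"jaw": 0.7},{"slide": [-0.01,0,0],"angular": [0,0,0],"jaw": 0.7},{"slide": [-0.01,0,0],"angular": [0,0,0],"jaw": 0.7},{"slide": [0,0,0],"angular": [0,0,0],"jaw": 0.7},{"slide": [0,0,0],"angular": [0,0,0],"jaw": 0.7},{"slide": [0,0,0],"angular": [0,0,0],"jaw": 0.7},{"slide": [0,0,0],"angular": [0,0,0],"jaw": 0.7},{"slide": [0,0,0],"angular": [0,0,0],"jaw": 0.7}]'

```text
time_s: 32.6
ee_pos: [0.5195, -0.2062, 0.0214]
tcp_rot: [0.0, 0.733, 0.68, -0.0]
force: [-1.1, 0.4, 0.5]
opening: 0.0597
```

Run:
```python
from h import *
s=status.get_state(); print(s['ee_pos'],s['force'],s['ft_torque'])
im,d,p=shot('scene','s11'); pan2(d,p,s)
```

```text
[ 0.51946728 -0.20623791  0.02137125] [-1.05967448  0.41142133  0.51381436] [-0.03422864  0.0346975   0.01149431]
272 xr [0.4592 0.5858] yr [-0.3576 -0.2267]
y -0.326 x [0.5148 0.56  ]
y -0.306 x [0.522  0.5646]
y -0.286 x [0.5358 0.5863]
y -0.266 x [0.458 0.579]
y -0.246 x [0.4592 0.5677]
x 0.499 ymin [-0.3523]
x 0.519 ymin [-0.3555]
x 0.539 ymin [-0.3588]
x 0.559 ymin [-0.346]
x 0.579 ymin [-0.2854]
```

Force rose to 9 N and then fell to about 0, so the catch seems to have drawn the pan away from the fingers. I'll follow gently to feel the stop.

servo_tool --increments '[{"slide": [-0.01,0,0],"angular": [0,0,0],"jaw": 0.7},{"slide": [-0.01,0,0],"angular": [0,0,0],"jaw": 0.7},{"slide": [-0.01,0,0],"angular": [0,0,0],"jaw": 0.7},{"slide": [-0.01,0,0],"angular": [0,0,0],"jaw": 0.7},{"slide": [0,0,0],"angular": [0,0,0],"jaw": 0.7},{"slide": [0,0,0],"angular": [0,0,0],"jaw": 0.7},{"slide": [0,0,0],"angular": [0,0,0],"jaw": 0.7},{"slide": [0,0,0],"angular": [0,0,0],"jaw": 0.7}]'

```text
time_s: 33.65
ee_pos: [0.5192, -0.2073, 0.0213]
tcp_rot: [-0.001, 0.733, 0.68, 0.0]
force: [0.2, 5.0, 3.5]
opening: 0.0598
```

servo_tool --increments '[{"slide": [-0.01,0,0],"angular": [0,0,0],"jaw": 0.7},{"slide": [-0.01,0,0],"angular": [0,0,0],"jaw": 0.7},{"slide": [-0.01,0,0],"angular": [0,0,0],"jaw": 0.7},{"slide": [0,0,0],"angular": [0,0,0],"jaw": 0.7},{"slide": [0,0,0],"angular": [0,0,0],"jaw": 0.7},{"slide": [0,0,0],"angular": [0,0,0],"jaw": 0.7},{"slide": [0,0,0],"angular": [0,0,0],"jaw": 0.7},{"slide": [0,0,0],"angular": [0,0,0],"jaw": 0.7}]'

```text
time_s: 34.65
ee_pos: [0.5191, -0.2077, 0.0213]
tcp_rot: [-0.001, 0.733, 0.68, 0.001]
force: [-0.5, 8.5, 3.5]
opening: 0.06
```

servo_tool --increments '[{"slide": [0.04,0,0],"angular": [0,0,0],"jaw": 0.7},{"slide": [0.06,0,0],"angular": [0,0,0],"jaw": 0.7},{"slide": [0.2,0,0],"angular": [0,0,0],"jaw": 0.7},{"slide": [0.5,0,0],"angular": [0,0,0],"jaw": 0.7},{"slide": [0.8,0,0],"angular": [0,0,0],"jaw": 0.7},{"slide": [0.4,0,-0.5],"angular": [0,0,0],"jaw": 0.7},{"slide": [0,0,-0.8],"angular": [0,0,0],"jaw": 0.7},{"slide": [0,0,-0.8],"angular": [0,0,0],"jaw": 0.7}]'

```text
time_s: 35.65
ee_pos: [0.5262, -0.1092, 0.127]
tcp_rot: [-0.0, 0.733, 0.68, -0.0]
force: [0.4, -0.2, 0.1]
opening: 0.0596
```

servo_tool --increments '[{"slide": [0.5,0,-0.8],"angular": [0,0,0],"jaw": 0.7},{"slide": [0.8,0,-0.8],"angular": [0,0,0],"jaw": 0.7},{"slide": [0.8,0,-0.6],"angular": [0,0,0],"jaw": 0.7},{"slide": [0.8,0,0],"angular": [0,0,0],"jaw": 0.7},{"slide": [0.8,0,0],"angular": [0,0,0],"jaw": 0.7},{"slide": [0,0,0],"angular": [0,0,0],"jaw": 0.7},{"slide": [0,0,0],"angular": [0,0,0],"jaw": 0.7},{"slide": [0,0,0],"angular": [0,0,0],"jaw": 0.7}]'

```text
time_s: 36.65
ee_pos: [0.5403, 0.0736, 0.2361]
tcp_rot: [0.0, 0.734, 0.68, -0.0]
force: [-0.5, 0.2, -0.4]
opening: 0.06
```

Run:
```python
from h import *
s=status.get_state(); print(s['ee_pos'],s['force'])
for n in('scene','side'):
    im,d,p=shot(n,n+'12'); P=cloud(d,p)
    m=(d>0)&(P[...,2]>.052)&(P[...,2]<.064)&(abs(P[...,0]-.515)<.056)&(P[...,1]<-.2)&(P[...,1]>-.36)
    q=P[m]; print(n,len(q))
    for x in (.48,.5,.52,.54,.555):
        w=q[abs(q[:,0]-x)<.01]
        if len(w)>8: print(x,'front y',np.percentile(w[:,1],98).round(4))
    if n=='scene': cv2.imwrite('pics/s12c.png',cv2.resize(im[60:390,150:550],None,fx=1.8,fy=1.8))
```

```text
[0.54033894 0.07355451 0.23609732] [-0.5156485   0.20964249 -0.36203661]
scene 1065
0.48 front y -0.2145
0.5 front y -0.2138
0.52 front y -0.2144
0.54 front y -0.2187
0.555 front y -0.2186
side 800
0.48 front y -0.2118
0.5 front y -0.2129
0.52 front y -0.2138
0.54 front y -0.2158
0.555 front y -0.2164
```

View pics/s12c.png

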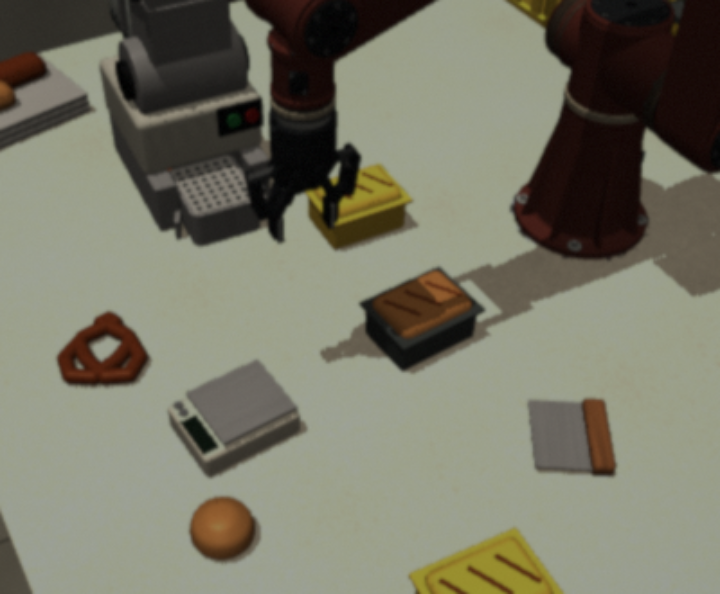

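```bash
python3 -c "
from h import *
print(workorder.job_done())"
```

```text
the job is handed in; nothing more can be done
None
```

The crumb pan is in the bay under the grater, tongue first, and by feel the roller catch has snapped and is holding it. I handed the job in at about 37 s of the 72 s allowed.

**What I did:** I pushed the pan sideways to line it up with the gap, then pushed it through with two fingers. I turned it by about 4° to match the bay and pressed it home slowly.

**Last checks:**
- **Catch:** The push force rose to about 9 N, fell to about 0.4 N as the catch drew the pan in, then rose to 8.5 N against the rubber stop. The highest reading was about 9 N, well under the 25 N limit. Force was read only at the end of each move.
- **Holding:** After backing off, the camera puts the pan's front edge at y ≈ -0.216 m. That is within 1–2 mm of where I pressed it and about 9 mm further in than where the catch began to resist.
- **Surroundings:** In the last picture the scale, loaf tin, pretzel, roll and scraper look to be where they were. The arm was well clear of everything and read no contact force.

**Not confirmed:** The safety switch has no readout in the robot's state, so I infer it is pressed in from the force pattern and the pan's position.

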